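# Find the finger notch in the shelf's front edge and release the flap

## Task

Open the flap front of the grey closet shelf so that the headlamp kept behind it can be reached. The flap is held shut by a spring catch that sits in a finger notch somewhere along the shelf's front top edge: feel along the edge with a light fingertip until you find the notch, press the catch inside it down so that the flap drops fully open by itself, then take the hand away. Leave the things on top of the shelf where they are.

Things in the scene. Friction and masses are not known exactly. Their poses are not given: they have to be found in the camera images.
- shelf: Grey plastic shelf, fixed, a closed box 408 mm wide (y), 264 deep (x), its top 155 mm above the work surface; place and yaw vary. One finger notch is cut in its front top edge, its place not given: its middle is anywhere within 140 mm of edge_mid along y. Notch: 46 mm long along y, from the nose to 40 mm behind it, open at top and front, 10 mm deep to the catch. Origin: centre of the underside.
- edge_mid (a point): Middle of the shelf's straight front top edge: on its flat upper face (level with the shelf's top, 155 mm above the work surface), 19 mm behind the foremost line of the rounded 20 mm thick nose; flat from 9 mm in front of this point. x = level, into the shelf, away from the robot; y = along the edge; z up. The rigid edge runs 170 mm either way along y between end walls 6 mm higher.
- catch (a joint): Spring catch that forms the notch's floor: a flat grey paddle, 45 mm along y, from 11 mm in front of edge_mid's line to 20 mm behind it. Value: how far it is pressed straight down, m; 0 = up (10 mm below the edge's top), 0.008 = at its stop. 2 N starts it, 6 N reaches the stop, rubbing may add 1 N; it lets the flap go at about 0.006. It springs back up when left.
- flap (a joint): Flap front, 334 x 113 mm, hinged along its lower edge 22 mm above the work surface, below the front edge. 0 = shut (up to 0.02 while hooked), 1.5 rad = fully open, lying towards the robot, reaching 107 mm out in front of the nose at 20 to 45 mm height. Once let go, a soft spring and its weight open it in about 2 s and hold it open; it swings away from a finger in the notch.
- cup: Green silicone cup, 76 mm across at the rim, 72 mm high, standing on the shelf's top, in its rear half. Bystander. Origin: centre of its underside.
- bamboo_box: Small bamboo box with closed lid, 74 x 109 x 53 mm high, on the shelf's top, in its rear half. Bystander. Origin: centre of its underside.
- compass: White plastic baseplate compass, 56 x 90 mm, 15 mm high, lying on the shelf's top about 100 mm behind the front edge. Bystander. Origin: centre of its underside.
- carabiner: Steel locking carabiner, about 60 x 107 mm, 15 mm high, lying on the shelf's top about 100 mm behind the front edge. Bystander. Origin: at its middle, on its underside.

How it is judged:
On the way, in this order (a step that is already met when the one before it is completed fails the run):
1. the catch in the notch is pressed down (at least 4.5 mm of its 8 mm) (value of joint catch above 0.0045 m), for 0.02 s.
2. the flap has dropped fully open (beyond 1.35 rad) (value of joint flap above 1.35 rad), for 0.2 s.
At the end, for the whole second after the job is handed in: The flap lies open beyond 1.35 of 1.5 rad and at rest, the catch has sprung back up (pressed less than 1.5 mm), and the cup, bamboo box, compass and carabiner are each within 10 mm of where they stood (value of joint flap above 1.35 rad and velocity of joint flap between -0.1 and 0.1 rad/s and value of joint catch below 0.0015 m and distance of each of cup, bamboo_box, compass, carabiner from where it was at the start of the episode below 0.01 m); the robot touches nothing.
It fails at once if the cup is shifted or lifted by more than 10 mm (distance of cup from where it was at the start of the episode above 0.01 m).
It fails at once if the bamboo box is shifted or lifted by more than 10 mm (distance of bamboo_box from where it was at the start of the episode above 0.01 m).
It fails at once if the compass is shifted or lifted by more than 10 mm (distance of compass from where it was at the start of the episode above 0.01 m).
It fails at once if the carabiner is shifted or lifted by more than 10 mm (distance of carabiner from where it was at the start of the episode above 0.01 m).
It fails at once if the fingers lean on something with more than 60 N (not a light touch) (contact force between the fingers and anything else above 60 N).
It also fails if it takes over 64 s, if anything falls off the work surface, if the arm or the gripper's body presses on something with over 40 N, if the wrist force passes 120 N, or if a joint passes its speed limit or range.

## Robot

A 7-joint arm with a two-finger parallel gripper is mounted at the origin on the work surface. World frame = base frame: x ahead of the robot, y to its left, z up, the work surface at z = 0. Lengths are in m, angles in rad, forces in N, time in s.
With the tool pointing down it reaches from about 0.4 to 0.85 m from the base axis. Payload 10.4 kg.
Tool frame: the origin (TCP) lies on the centre line of the jaws, within the pads' length; the fingertips stand 14 mm ahead of it and the grasp point (between the pads) lies 5 mm behind it (manip.tip_reach is the distance from the TCP to the fingertips, in m); z points along the fingers, y is the line along which they close (so a half turn about z gives the same grasp; the last joint's range is limited). The gripper opens to 85 mm and grips with 20 to 120 N. Pads are 22 mm wide; open, the fingers measure 114 mm over their backs; the gripper's body (76 mm by 85 mm) begins 54 mm behind the grasp point. The pads swing forward as they close: fully open they stand 13 mm farther back than shut.
Start: joints at [1.3, 0.332, -0.065, 1.46, 0.022, 1.35, -0.088], TCP at [0.153, -0.606, 0.245] pointing down, gripper open.
Joint ranges: [-2.6, 2.6], [-0.5, 2.12], [-1.47, 1.34], [0.16, 2.42], [-1.27, 4.41], [0.06, 2.06], [-2.6, 2.6]. Speed limits (rad/s): [2.22, 2.22, 2.79, 2.79, 3.14, 3.14, 3.14].

## Interface

Orientations are given as a unit quaternion [x, y, z, w].
In Python, from workcell import manip gives the robot as it stands.
- The arm moves only by the shell command python3 -m pendant 'ROWS' [FORCE]. ROWS is JSON, a list of rows, each a list of 7 numbers: the shift along the tool's x, y, z in units of 50 mm (1.0 is 50 mm), then the turn, a rotation vector about the tool's x, y, z in units of 8 degrees (1.0 is 8 degrees), then the opening, from -1 (shut) to 1 (fully open), so that 0 is half open. In form: [[dx, dy, dz, ax, ay, az, jaw], ...]. A call has exactly 10 rows; each row is the pose to reach, as a shift and turn from the pose commanded when the call began, along the tool's axes at that moment; what a row does not reach only later rows make up. A row lasts 1/8 s, in which the tool goes at most 62.5 mm and 10.7 degrees, less where a joint would pass 70% of its speed; a pose out of reach is approached as far as the arm can. A call with a gripper value outside its range is refused whole. The fingers move at their own pace and stop on an object; FORCE is the grip in N (left out, the last holds). Time passes only in rows, so rows that repeat a pose let the fingers close, or fill a call up. It gives the time, the measured TCP pose, the force, the opening and the grip force at its end, in the units of the state.
- manip.get_obs(): the state, without advancing time (a new reading comes with each control period).
- manip.camera(name): name is "scene" or "top" or "wrist"; returns (picture, depth): 400x640x3 uint8, red, green, blue; 400x640 float32, m along the optical axis (not along the pixel's ray), 0 where there is no reading.
- manip.get_calibration(name): a dict with "fx", "fy", "cx", "cy" (pixels), "D" ([k1, k2, p1, p2, k3] as OpenCV has them; the pictures are not rectified), "xyz" and "orientation" of the camera in the world. Camera axes: x right, y up, looking along -z (the intrinsics and any distortion apply to the point x, -y, -z); pixel columns grow to the right and rows downward; lengths in m; the calibration is good to about 2 mm. A picture is of the moment at which its call begins: read the wrist's pose just before it. get_calibration takes no time and is no camera call; for the wrist camera it gives the pose at the moment of the call.
- manip.hand_in(): hands the job in; it is judged then, once.
Trained networks look in the newest picture that a camera, given by its name, has taken for a name from the list of things; names that differ only in an ending like _2 or _b are one class to them, and where a whole thing is asked for, a point or a joint stands for the part that bears it (a point fixed in the world has none). Each returns a list of dicts, best first, with "p" (0 to 1); they miss things now and then, are a little off and sometimes report something else, mostly with a low value. They report only what shows in the picture. A call takes as long as a camera call.
- manip.find_in(thing, camera): "box" ([left, top, right, bottom] in pixels, round what is visible of it).
- manip.trace(thing, camera): "pixels" (400x640 bool, what is visible of it) and "box" ([left, top, right, bottom] in pixels, round what is visible of it).
- manip.tip_of(thing, camera): "pixel" ([column, row] in pixels: a listed point, or the origin of a listed thing).
The state is a dict: "clock": time; "joint_pos": joint angles; "joint_velocities": joint speeds; "tau": joint torques, N m; "position": TCP position; "ee_rot": TCP orientation; "ft_force": force on the tool from outside, world axes, zero at the start; "torque": the same for the moment, N m; "grip_width": opening from 0.0 (shut) to 1.0 (fully open); "grasp_force": force on a finger pad.
Only numpy, scipy, OpenCV 4.12 (cv2) and the standard library are available. Lean on these libraries where they do the work, as an engineer would, in place of code of your own. Each camera call takes 0.05 s, during which the arm holds its last target. There are 200 camera calls.

## Working session

There is one attempt and no reset: what is moved stays moved. The work goes in short steps, Python scripts to look and compute and a shell command to move; the robot and the scene stay as the last step left them, time stands still between calls to the robot, and variables do not carry over. Pictures are saved under pics/ and viewed, at most 10 in all, crops included, and the job is handed in when it is done.

```bash
mkdir -p pics
cat > h.py <<'E'
from workcell import manip
import numpy as np, cv2
from scipy.spatial.transform import Rotation as R
def cloud(name):
    c=manip.get_calibration(name); im,d=manip.camera(name)
    K=np.array([[c['fx'],0,c['cx']],[0,c['fy'],c['cy']],[0,0,1]])
    v,u=np.mgrid[0:400,0:640]
    p=cv2.undistortPoints(np.stack([u,v],-1).reshape(-1,1,2).astype(np.float64),K,np.array(c['D'])).reshape(400,640,2)
    P=np.stack([p[...,0]*d,-p[...,1]*d,-d],-1)
    W=P@R.from_quat(c['orientation']).as_matrix().T+np.array(c['xyz'])
    W[d==0]=np.nan
    return im,W
def save(n,im): cv2.imwrite('pics/'+n,im[...,::-1])
E
python3 - <<'E'
from h import *
o=manip.get_obs(); print(o['clock'],o['position'],o['ee_rot'],o['ft_force'],manip.tip_reach)
ims=[]
for n in('scene','top'):
    im,W=cloud(n); ims.append(im); np.save(n+'.npy',W)
    for t in('edge_mid','catch'):
        for r in manip.tip_of(t,n)[:1]:
            u,v=map(int,map(round,r['pixel'])); print(n,t,r['p'],u,v,W[v,u])
    for t in ('compass','carabiner','cup','bamboo_box','shelf'):
        for r in manip.trace(t,n)[:1]:
            m=r['pixels']; print(n,t,r['p'],r['box'],np.nanmin(W[m],0).round(3),np.nanmax(W[m],0).round(3))
save('a.png',cv2.resize(np.vstack(ims),(800*1*640//800,800*5//8*1+100)) if 0 else cv2.resize(np.vstack(ims),(480,600)))
E
```

```text
0.0 [ 0.15321671 -0.6055628   0.24451816] [ 9.92331296e-01  1.23604591e-01 -1.18085853e-04 -6.99605594e-04] [-1.0889888  -0.0184633   0.23023677] 0.014
scene edge_mid 0.89 386 227 [0.52503337 0.01142333 0.15527654]Traceback (most recent call last):
  File "<stdin>", line 7, in <module>
ValueError: it knows: bamboo_box, carabiner, compass, cup, edge_mid, shelf
```

Run:
```python
from h import *
ims=[]
for n in('scene','top'):
    im,W=cloud(n); ims.append(im); np.save(n+'.npy',W)
    for t in('edge_mid',):
        for r in manip.tip_of(t,n)[:1]:
            u,v=map(int,map(round,r['pixel'])); print(n,t,r['p'],u,v,W[v,u])
    for t in ('compass','carabiner','cup','bamboo_box','shelf'):
        for r in manip.trace(t,n)[:1]:
            m=r['pixels']; print(n,t,r['p'],r['box'],np.nanmin(W[m],0).round(3),np.nanmax(W[m],0).round(3))
    # shelf front: top-level points, front boundary
    top=np.abs(W[...,2]-.155)<.004
    Q=W[top]; 
    ys=np.arange(-.3,.3,.01)
    for y in ys:
        s=Q[np.abs(Q[:,1]-y)<.003]; s=s[(s[:,0]>.3)&(s[:,0]<.9)]
        if len(s)>5: print('%.2f:%.3f'%(y,s[:,0].min()),end=' ')
    print()
save('a.png',cv2.resize(np.vstack(ims),(480,600)))
```

```text
scene edge_mid 0.6 386 227 [0.52508452 0.01159791 0.15583933]
scene compass 0.72 [297.0, 220.5, 352.5, 277.9] [0.577 0.034 0.153] [0.644 0.128 0.173]
scene carabiner 0.57 [334.4, 131.9, 372.7, 187.7] [ 0.582 -0.14   0.155] [ 0.642 -0.034  0.172]
scene cup 0.7 [222.4, 225.3, 273.9, 279.8] [ 0.673  0.084 -0.002] [0.825 0.172 0.231]
scene bamboo_box 0.74 [262.9, 113.1, 323.8, 189.6] [ 0.672 -0.213  0.001] [ 0.823 -0.005  0.212]
scene shelf 0.59 [202.4, 95.0, 424.6, 360.1] [ 0.473 -0.298 -0.002] [0.828 0.246 0.229]
-0.17:0.511 -0.16:0.512 -0.15:0.516 -0.14:0.515 -0.13:0.517 -0.12:0.515 -0.11:0.553 -0.10:0.552 -0.09:0.552 -0.08:0.551 -0.07:0.513 -0.06:0.513 -0.05:0.512 -0.04:0.512 -0.03:0.511 -0.02:0.511 -0.01:0.510 0.00:0.510 0.01:0.510 0.02:0.508 0.03:0.509 0.04:0.508 0.05:0.508 0.06:0.508 0.07:0.507 0.08:0.506 0.09:0.507 0.10:0.506 0.11:0.505 0.12:0.505 0.13:0.504 0.14:0.504 0.15:0.504 0.16:0.503 0.17:0.503 0.18:0.500 0.19:0.496 0.20:0.496 0.21:0.496 0.22:0.549 
top compass 0.97 [241.8, 193.1, 307.5, 241.8] [0.574 0.032 0.152] [0.641 0.129 0.172]
top carabiner 0.66 [351.9, 194.6, 422.0, 236.4] [ 0.58  -0.14   0.152] [ 0.644 -0.036  0.171]
top cup 0.89 [202.8, 113.1, 258.1, 172.3] [ 0.671  0.097 -0.001] [0.839 0.219 0.229]
top bamboo_box 0.71 [331.8, 111.5, 412.8, 174.2] [ 0.671 -0.119  0.154] [ 0.755 -0.005  0.211]
top shelf 0.78 [177.2, 111.3, 457.5, 295.7] [ 0.488 -0.246 -0.003] [0.829 0.28  0.228]
-0.19:0.511 -0.18:0.510 -0.17:0.510 -0.16:0.510 -0.15:0.515 -0.14:0.514 -0.13:0.514 -0.12:0.514 -0.11:0.551 -0.10:0.550 -0.09:0.550 -0.08:0.550 -0.07:0.512 -0.06:0.511 -0.05:0.511 -0.04:0.509 -0.03:0.509 -0.02:0.509 -0.01:0.508 0.00:0.508 0.01:0.508 0.02:0.508 0.03:0.506 0.04:0.506 0.05:0.506 0.06:0.506 0.07:0.506 0.08:0.506 0.09:0.505 0.10:0.505 0.11:0.505 0.12:0.503 0.13:0.505 0.14:0.503 0.15:0.503 0.16:0.503 0.17:0.502 0.18:0.498 0.19:0.496 0.20:0.496 0.21:0.496 0.22:0.617
```

View pics/a.png

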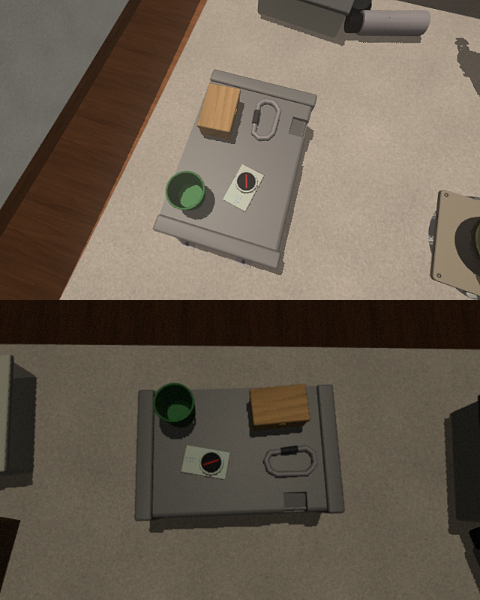

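Both pictures show a darker square recess on the front edge at composite pixel (295,500), matching the depth dip at y≈-0.115..-0.075. I'll locate it more exactly and check the way there.

Run:
```python
from h import *
from scipy.spatial.transform import Rotation as R
ws=[np.load(n+'.npy').reshape(-1,3) for n in('scene','top')]
o=manip.get_obs(); Rt=R.from_quat(o['ee_rot']); print(Rt.as_matrix().round(3))
for W in ws:
    W=W[~np.isnan(W[:,0])]
    s=W[(np.abs(W[:,2]-.145)<.003)&(W[:,0]>.515)&(W[:,0]<.56)&(W[:,1]>-.13)&(W[:,1]<-.05)]
    print(len(s),np.percentile(s,[2,50,98],axis=0).round(4).tolist())
    L=[]
    for y in np.arange(-.06,.16,.01):
        q=W[(np.abs(W[:,1]-y)<.003)&(np.abs(W[:,2]-.155)<.004)&(W[:,0]>.3)]; L.append((y,q[:,0].min()))
    L=np.array(L); print('slope',np.polyfit(L[:,0],L[:,1],1))
    a=np.array([.153,-.606]);b=np.array([.53,-.1]);d=(b-a)/np.linalg.norm(b-a)
    r=W[:,:2]-a; t=r@d; e=np.abs(r@[-d[1],d[0]])
    for k in range(6):
        m=(e<.08)&(t>k*.1)&(t<k*.1+.1)
        if m.any(): print(k,np.nanmax(W[m,2]).round(3),end=' ')
    print()
```

```text
[[ 0.969  0.245  0.   ]
 [ 0.245 -0.969 -0.   ]
 [ 0.     0.    -1.   ]]
409 [[0.5185, -0.1206, 0.1433], [0.5347, -0.0999, 0.1454], [0.5506, -0.0796, 0.1473]]
slope [-0.04120773  0.50998073]
0 0.072 1 0.005 2 0.004 3 0.005 4 0.004 5 0.164 
661 [[0.5164, -0.1197, 0.1423], [0.5325, -0.0984, 0.1443], [0.5488, -0.0761, 0.1466]]
slope [-0.03491532  0.50816009]
1 0.003 2 0.004 3 0.004 4 0.004 5 0.163
```

```bash
python3 -m pendant '[[0.5,-0.4,0,0,0,0.1,-1],[1.3,-1,0,0,0,0.2,-1],[2.2,-1.75,0,0,0,0.4,-1],[3.1,-2.5,0,0,0,0.6,-1],[4,-3.2,0,0,0,0.8,-1],[4.9,-3.95,0,0,0,1,-1],[5.8,-4.7,0,0,0,1.2,-1],[6.7,-5.4,0,0,0,1.4,-1],[7.3,-5.9,0,0,0,1.5,-1],[7.6,-6.1,0,0,0,1.5,-1]]' 30; python3 -c "
from h import *
o=manip.get_obs();Rt=R.from_quat(o['ee_rot']);print(Rt.as_matrix().round(3));print((Rt.inv().apply(np.array([.534,-.099,.19])-o['position'])/.05).round(3))"
```

```text
clock: 2.05
position: [0.4482, -0.2146, 0.2456]
ee_rot: [1.0, 0.021, 0.0, 0.0]
ft_force: [-0.8, -0.1, 1.2]
grip_width: 0.002
grasp_force: 0.0
[[ 0.999  0.041  0.001]
 [ 0.041 -0.999 -0.   ]
 [ 0.001  0.    -1.   ]]
[ 1.81  -2.239  1.113]
```

```bash
python3 -m pendant '[[0.3,-0.4,0,0,0,0,-1],[0.8,-1,0,0,0,0,-1],[1.3,-1.6,0,0,0,0,-1],[1.7,-2.1,0,0,0,0,-1],[1.81,-2.24,0,0,0,0,-1],[1.81,-2.24,0.3,0,0,0,-1],[1.81,-2.24,0.6,0,0,0,-1],[1.81,-2.24,0.8,0,0,0,-1],[1.81,-2.24,0.9,0,0,0,-1],[1.81,-2.24,0.9,0,0,0,-1]]'
python3 - <<'E'
from h import *
o=manip.get_obs();print(o['position'])
im,W=cloud('wrist'); i2,_=cloud('scene')
save('b.png',np.vstack([cv2.resize(im,(480,300)),cv2.resize(i2[80:280,250:570],(480,300))]))
W=W.reshape(-1,3)
s=W[(np.abs(W[:,2]-.145)<.003)&(W[:,0]>.505)&(W[:,0]<.56)&(W[:,1]>-.13)&(W[:,1]<-.05)]
print(len(s))
if len(s): print(np.percentile(s,[2,50,98],axis=0).round(4).tolist())
E
```

```text
clock: 3.3
position: [0.5329, -0.1019, 0.2001]
ee_rot: [1.0, 0.019, -0.0, -0.0]
ft_force: [0.6, 0.4, 0.3]
grip_width: -0.001
grasp_force: 0.0
[ 0.53285203 -0.10187255  0.20005379]
3548
[[0.5168, -0.1215, 0.144], [0.5335, -0.0973, 0.1455], [0.5461, -0.0765, 0.1469]]
```

View pics/b.png

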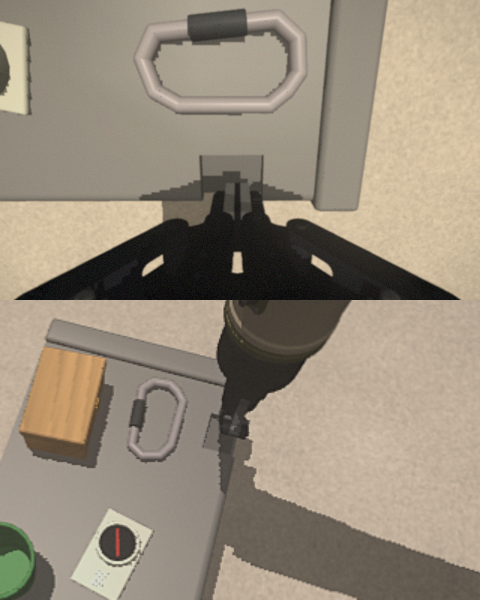

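Wrist view: the notch (cols 200–263, rows 155–195) lies right under the shut fingertips (col ~238, row ~185). Feel down gently.

```bash
python3 -m pendant '[[0.02,-0.05,0.2,0,0,0,-1],[0.02,-0.05,0.4,0,0,0,-1],[0.02,-0.05,0.55,0,0,0,-1],[0.02,-0.05,0.65,0,0,0,-1],[0.02,-0.05,0.7,0,0,0,-1],[0.02,-0.05,0.75,0,0,0,-1],[0.02,-0.05,0.8,0,0,0,-1],[0.02,-0.05,0.84,0,0,0,-1],[0.02,-0.05,0.86,0,0,0,-1],[0.02,-0.05,0.86,0,0,0,-1]]'
```

```text
clock: 4.65
position: [0.534, -0.0992, 0.1575]
ee_rot: [1.0, 0.019, 0.0, 0.0]
ft_force: [-0.6, -0.3, 2.5]
grip_width: 0.002
grasp_force: 1.5
```

Tip is 11 mm below the edge with a light spring force: in the notch, on the catch. Press.

```bash
python3 -m pendant '[[0,0,0.03,0,0,0,-1],[0,0,0.06,0,0,0,-1],[0,0,0.09,0,0,0,-1],[0,0,0.11,0,0,0,-1],[0,0,0.12,0,0,0,-1],[0,0,0.13,0,0,0,-1],[0,0,0.13,0,0,0,-1],[0,0,0.13,0,0,0,-1],[0,0,0.13,0,0,0,-1],[0,0,0.13,0,0,0,-1]]'
```

```text
clock: 5.9
position: [0.534, -0.0992, 0.1511]
ee_rot: [1.0, 0.019, 0.0, 0.0]
ft_force: [-3.1, 0.1, 7.3]
grip_width: -0.001
grasp_force: 3.6
```

```bash
python3 -m pendant '[[0,0,0.01,0,0,0,-1],[0,0,0.02,0,0,0,-1],[0,0,0.02,0,0,0,-1],[0,0,0.02,0,0,0,-1],[0,0,0.02,0,0,0,-1],[0,0,0.02,0,0,0,-1],[0,0,0.02,0,0,0,-1],[0,0,0.02,0,0,0,-1],[0,0,0.02,0,0,0,-1],[0,0,0.02,0,0,0,-1]]'
python3 - <<'E'
from h import *
ims=[cloud(n)[0] for n in('scene','top')]
save('c.png',cv2.resize(np.vstack(ims),(480,600)))
E
```

```text
clock: 7.15
position: [0.534, -0.0992, 0.1509]
ee_rot: [1.0, 0.019, 0.0, 0.0]
ft_force: [-7.4, 0.8, 15.4]
grip_width: -0.005
grasp_force: 7.8
```

View pics/c.png

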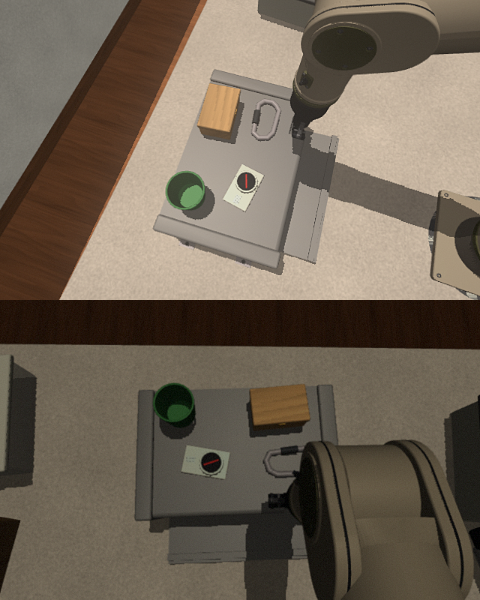

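The flap has dropped and lies out in front of the shelf (scene px ~(315,200), top px ~(240,540)). The things on top have not moved. Lift straight up.

```bash
python3 -m pendant '[[0,0,-0.1,0,0,0,-1],[0,0,-0.3,0,0,0,-1],[0,0,-0.6,0,0,0,-1],[0,0,-1,0,0,0,-1],[0,0,-1.5,0,0,0,-1],[0,0,-2,0,0,0,-1],[0,0,-2.4,0,0,0,-1],[0,0,-2.6,0,0,0,-1],[0,0,-2.6,0,0,0,-1],[0,0,-2.6,0,0,0,-1]]'
python3 - <<'E'
from h import *
for n in('scene','top'):
    im,W=cloud(n)
    m=(W[...,0]>.38)&(W[...,0]<.47)&(W[...,1]>-.05)&(W[...,1]<.15)
    print(n,np.nanpercentile(W[m][:,2],[5,50,95]).round(3))
    for t in ('compass','carabiner','cup','bamboo_box'):
        for r in manip.find_in(t,n)[:1]: print(t,r['box'])
E
```

```text
clock: 8.5
position: [0.5336, -0.0991, 0.279]
ee_rot: [1.0, 0.019, -0.001, -0.0]
ft_force: [-0.5, 0.2, -0.3]
grip_width: 0.0
grasp_force: 0.0
scene [-0.     0.03   0.044]
compass [297.2, 218.5, 353.6, 277.3]
carabiner [331.6, 134.0, 375.3, 189.9]
cup [220.7, 228.7, 270.2, 278.8]
bamboo_box [261.0, 113.5, 323.1, 186.9]
top [-0.001  0.029  0.043]
compass [240.5, 195.9, 307.9, 240.7]
carabiner [350.5, 195.1, 424.8, 236.7]
cup [203.3, 114.1, 256.6, 173.1]
bamboo_box [330.0, 113.0, 414.6, 173.8]
```

```bash
python3 -c "
from workcell import manip; print(manip.hand_in())"
```

```text
the job is handed in; nothing more can be done
None
```

The job is handed in: the catch was pressed, and depth readings show the flap lying fully open at its 20–45 mm resting height. The cup, bamboo box, compass and carabiner show no movement in the camera images, and the hand is clear. I found the notch in the camera depth and confirmed it with one light press rather than feeling along the edge. The hand-in call returned no verdict.

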